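Put a boot shaper to air on the swing arm

ROBOT

A 6-joint arm with a two-finger parallel gripper is mounted at the origin on the work surface. World frame = base frame: x ahead of the robot, y to its left, z up, the work surface at z = 0. Lengths are in m, angles in rad, forces in N, time in s.
With the tool pointing down it reaches from about 0.35 to 0.975 m from the base axis. Payload 4.9 kg.
Tool frame: the origin (TCP) lies at the very end of the fingers, on their centre line; the grasp point (between the pads) lies ctrl.grip_point_offset behind it (ctrl.grip_point_offset is the distance from the TCP to the grasp point, in m); z points along the fingers, y is the direction in which the jaws open and shut (so a half turn about z gives the same grasp; the last joint's range is limited). The gripper opens to 85 mm and grips with 20 to 120 N. Pads are 22 mm wide; open, the fingers measure 114 mm over their backs; the gripper's body (76 mm by 85 mm) begins 54 mm behind the grasp point. The pads swing forward as they close: fully open they stand 13 mm farther back than shut.
Start: joints at [-1.323, 0.053, 1.613, -0, 1.476, -0.119], TCP at [0.224, -0.583, 0.231] pointing down, gripper open.
Joint ranges: [-3.01, 3.01], [-1.01, 2.22], [0.06, 2.58], [-1.02, 4.17], [0.09, 2.62], [-3.14, 3.14]. Speed limits (rad/s): [2.57, 2.57, 3.14, 3.14, 3.14, 3.14].

INTERFACE

Orientations are given as a rotation vector (axis times angle).
In Python, from station import ctrl gives the robot as it stands. The module is installed in compiled form; this text tells all that it offers.
- The arm moves only by the shell command python3 -m creep 'ROWS' [FORCE]. ROWS is JSON, a list of rows, each a list of 5 numbers: the closure in counts, from 0 (fully open) to 255 (shut), then the shift along the tool's x, y, z in mm, then the turn about the tool's z in rad. A call has 1 to 12 rows; each row is the pose to reach, as a shift and turn from the pose commanded when the call began, along the tool's axes at that moment; what a row does not reach only later rows make up. A row lasts 1/12 s, in which the tool goes at most 41.7 mm and 7.16 degrees, less where a joint would pass 70% of its speed; a pose out of reach is approached as far as the arm can. A call with a gripper value outside its range is refused whole. The fingers move at their own pace and stop on an object; FORCE is the grip in N (left out, the last holds). Time passes only in rows, so rows that repeat a pose let the fingers close. It gives the time, the measured TCP pose, the force and the opening at its end, in the units of the state.
- ctrl.get_obs(): the state, without advancing time (a new reading comes with each control period).
- ctrl.get_image(name): name is "side" or "top" or "wrist"; returns the picture (400x640x3 uint8, red, green, blue); there is no depth.
- ctrl.calibration(name): a dict with "fx", "fy", "cx", "cy" (pixels), "k1" (the pictures are not rectified: a ray, as slopes to the right and down, at radius r is drawn at 1 + k1 r^2 times it, then the intrinsics apply), "R" (3x3) and "t" (3): a world point X has camera coordinates R X + t. Camera axes: x right, y down, z forward; pixel columns grow to the right and rows downward; lengths in m; the calibration is good to about 2 mm. A picture is of the moment at which its call begins: read the wrist's pose just before it. calibration takes no time and is no camera call; for the wrist camera it gives the pose at the moment of the call.
- ctrl.finish_job(): hands the job in, once; it reports no verdict.
Trained networks look in the newest picture that a camera, given by its name, has taken for a name from the list of things; names that differ only in an ending like _2 or _b are one class to them, and where a whole thing is asked for, a point or a joint stands for the part that bears it (a point fixed in the world has none). Each returns a list of dicts, best first, with "conf" (0 to 1); they miss things now and then, are a little off and sometimes report something else, mostly with a low value. They report only what shows in the picture. A call takes as long as a camera call. They do not tell look-alikes from the thing itself.
- ctrl.boxes_of(camera, label): "rect" ([left, top, width, height] in pixels, round what is visible of it).
- ctrl.outline_of(camera, label): "mask" (400x640 bool, what is visible of it) and "rect" ([left, top, width, height] in pixels, round what is visible of it).
The state is a dict: "t": time; "q": joint angles; "dq": joint speeds; "effort": joint torques, N m; "tool_pos": TCP position; "tool_rot": TCP orientation; "contact_force": force on the tool from outside, world axes, zero at the start; "wrist_torque": the same for the moment, N m; "opening": finger opening in m.
Only numpy, scipy, OpenCV 4.12 (cv2) and the standard library are available. Lean on these libraries where they do the work, as an engineer would, in place of code of your own. Each camera call takes 0.05 s, during which the arm holds its last target. There are 200 camera calls.

TASK

Gently set the smaller of the two cedar boot shapers upright, standing on its sole, on the round tray of the iron swing arm while the arm is still parked at the side; then swing the arm round, shaper and all, until it clicks fully home in the middle of its three stops, where it stands square out from the rack's edge and points towards the robot's side. Do not run the arm past that stop, and leave the other things on the rack where they are.

Things in the scene. Friction and masses are not known exactly. Their poses are not given: they have to be found in the camera images.
- swing_arm (a joint): Swing angle of the black iron arm about its upright pivot, rad. 0 = middle stop, arm pointing to -x, square to the rack's far edge. Positive = swung towards -y: at q the arm points from the pivot along (-cos q, -sin q). It starts parked at 0.80 to 1.00, held by light friction. Click stops at +0.36, 0 and -0.36; the crests between them at +0.54, +0.18 and -0.18. It does not coast.
- pivot (a point): On the arm's pivot axis, 75 mm above the shelf; the bracket's place along the rack's far edge varies. Around it a lobed hub 106 mm across, 92 mm high at its cap, and a sprung roller that makes the three click stops: once within about 0.12 rad of a stop the arm is pulled to its centre.
- tray_floor (a point): Centre of the upper face of the floor of the arm's round iron tray, 240 mm from the pivot axis, 75 mm above the shelf. The floor is 162 mm across; the rim is 178 mm across outside and stands 10 mm above the floor. The underside is 70 mm above the shelf, so low things lie clear below it.
- push_tab (a point): Centre of the flat iron tab standing up at the arm's free end, 355 mm from the pivot axis, 105 mm above the shelf: 34 mm along the arm, 8 mm thick across it, from 75 to 135 mm above the shelf. Its flat sides face along the swing; push there: up to about 3 N to climb a crest, else under 1 N.
- small_shaper: Smaller cedar boot shaper, about 0.18 kg. Foot 115 mm long (x, round toe at +x), 48 wide (y), 34 high; over the heel a shaft 50 mm (x) by 44 mm (y), centred at x = -30.5 mm, top 84 mm above the sole. Origin: centre of the flat sole, z up. Toe roughly towards +y at the start; it may have changed places with the larger one.
- large_shaper: The larger cedar boot shaper, not to be moved: same shape, 155 mm long, 62 mm wide, 112 mm high. Origin: centre of the sole, toe to +x.
- paperweight: Frosted glass dome paperweight, 70 mm across, 41 mm high. Origin: centre of its underside.
- clog_insert: Grey plastic clog insert lying flat, 223 mm long (x), 66 mm wide, 12 mm thick. Origin: on its underside near the middle.
- bottle_opener: Chrome bottle opener lying flat, 118 mm long (x), 37 mm wide, 6 mm thick. Origin: on its underside near the middle.
- polish_tin: Round shoe polish tin, 74 mm across, 26 mm high. Origin: centre of its underside.
- shoe_brush: Shoe brush lying bristles down, 130 mm long (x), 46 mm wide, 43 mm high. Origin: centre of its underside.
Mind the look-alikes: they are no part of the job. Leave any green, purple or turquoise look-alike of the small_shaper alone.

How it is judged:
By the outcome, as a careful person would: the job done as asked, in the order asked, and still so for the second after the job is handed in, with the robot touching nothing.
It also fails if it takes over 56 s, if anything falls off the work surface, if the arm or the gripper's body presses on something with over 40 N, if the wrist force passes 120 N, or if a joint passes its speed limit or range.

## Working session

There is one attempt and no reset: what is moved stays moved. The work goes in short steps, Python scripts to look and compute and a shell command to move; the robot and the scene stay as the last step left them, time stands still between calls to the robot, and variables do not carry over. Pictures are saved under pics/ and viewed, about 8 in all and at most 12, crops included, and the job is handed in when it is done.

```bash
mkdir -p pics
cat > h.py <<'E'
import numpy as np, cv2
from station import ctrl
from scipy.spatial.transform import Rotation as R
def pic(n,f,crop=None,s=1):
    im=ctrl.get_image(n)[:,:,::-1].copy()
    if crop: x,y,w,h=crop; im=im[y:y+h,x:x+w]
    if s!=1: im=cv2.resize(im,None,fx=s,fy=s,interpolation=cv2.INTER_CUBIC)
    cv2.imwrite('pics/'+f,im)
def ray(n,u,v,c=None):
    c=c or ctrl.calibration(n); d=np.array([(u-c['cx'])/c['fx'],(v-c['cy'])/c['fy']]); p=d.copy()
    for _ in range(20): p=d/(1+c['k1']*(p@p))
    Rm=np.array(c['R']); t=np.array(c['t']); return -Rm.T@t, Rm.T@np.array([p[0],p[1],1])
def atz(n,u,v,z,c=None):
    o,d=ray(n,u,v,c); return o+d*(z-o[2])/d[2]
def proj(n,X,c=None):
    c=c or ctrl.calibration(n); X=np.atleast_2d(X)@np.array(c['R']).T+np.array(c['t']); p=X[:,:2]/X[:,2:]
    p=p*(1+c['k1']*(p**2).sum(1,keepdims=True)); return p*[c['fx'],c['fy']]+[c['cx'],c['cy']]
E
python3 - <<'E'
from h import *
pic('top','top1.png'); pic('side','side1.png')
for n in ('top','side'):
    c=ctrl.calibration(n); print(n,ray(n,320,200)[0].round(3),ray(n,320,200)[1].round(2),c['fx'])
    for l in ['small_shaper','large_shaper','swing_arm','pivot','tray_floor','push_tab','paperweight','polish_tin','shoe_brush','clog_insert','bottle_opener']:
        print(l,[(round(b['conf'],2),[int(x) for x in b['rect']]) for b in ctrl.boxes_of(n,l)][:4])
print(ctrl.get_obs(),ctrl.grip_point_offset)
E
```

```text
top [0.338 0.094 1.18 ] [ 0.2  -0.01 -0.98] 436.20882887384363
small_shaper [(0.82, [212, 210, 24, 50]), (0.8, [236, 270, 29, 47]), (0.79, [168, 168, 49, 33]), (0.76, [167, 268, 41, 42])]
large_shaper [(0.83, [233, 142, 36, 65])]
swing_arm [(0.87, [350, 113, 135, 107])]
pivot [(0.74, [348, 112, 136, 111])]
tray_floor [(0.84, [349, 116, 137, 106])]
push_tab [(0.96, [351, 116, 133, 102])]
paperweight [(0.72, [370, 262, 26, 25]), (0.41, [299, 247, 25, 24])]
polish_tin [(0.69, [301, 242, 24, 28])]
shoe_brush []
clog_insert [(0.64, [434, 217, 30, 48])]
bottle_opener [(0.88, [367, 172, 18, 36])]
side [ 0.359 -0.564  0.676] [ 0.22  0.73 -0.65] 387.3247337973668
small_shaper [(0.78, [201, 140, 38, 39]), (0.72, [190, 177, 53, 39]), (0.69, [245, 148, 42, 36]), (0.59, [289, 122, 34, 40])]
large_shaper [(0.57, [302, 140, 55, 46]), (0.41, [342, 258, 49, 27])]
swing_arm [(0.82, [350, 211, 98, 167])]
pivot []
tray_floor [(0.8, [350, 211, 97, 166])]
push_tab [(0.58, [351, 208, 98, 168])]
paperweight [(0.67, [254, 281, 32, 36]), (0.59, [350, 211, 96, 165])]
polish_tin [(0.62, [247, 222, 31, 31])]
shoe_brush [(0.62, [315, 211, 59, 26])]
clog_insert [(0.95, [304, 338, 93, 61])]
bottle_opener [(0.97, [344, 259, 48, 25])]
{'t': 1.2, 'q': array([-1.32298604e+00,  5.27035534e-02,  1.61291328e+00, -8.13571109e-06,
        1.47595133e+00, -1.18996600e-01]), 'dq': array([-1.01779055e-05,  8.29108970e-04,  3.95990377e-04, -1.01391712e-03,
       -3.10395591e-03, -1.45386572e-03]), 'effort': array([ 5.89251777e-04, -3.93686342e+01, -3.70464206e+01, -5.02309695e-05,
        6.17099286e-04, -1.97445345e-06]), 'tool_pos': array([ 0.22414532, -0.58341219,  0.23129342]), 'tool_rot': array([ 3.08887923e+00,  5.72950846e-01, -1.02198407e-05]), 'contact_force': array([-0.57792979,  0.06176179, -0.33091467]), 'wrist_torque': array([-0.00733581,  0.02482684, -0.01852209]), 'opening': 0.0853089508319695} 0.0187
```

View pics/top1.png

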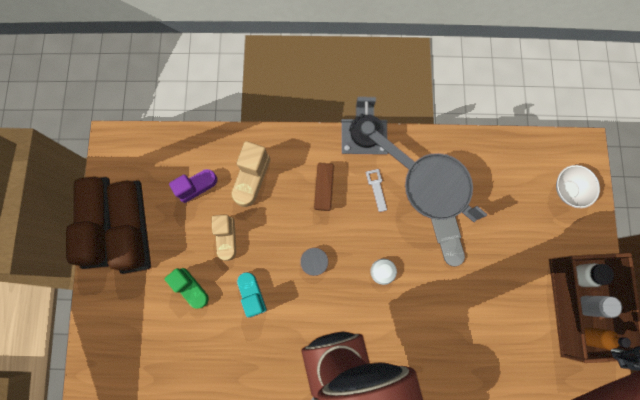

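View pics/side1.png

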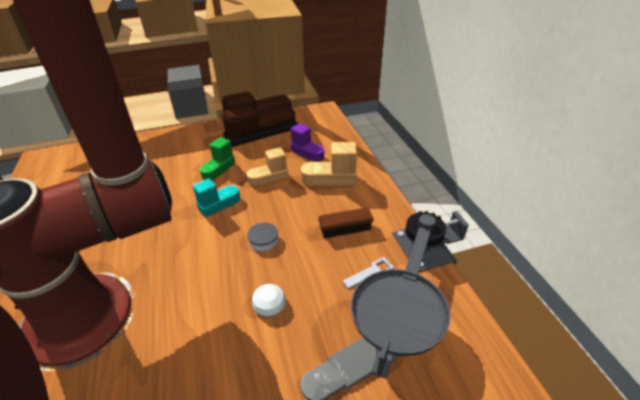

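Top view (up = +x, left = +y): the candidates are cedar small (223,237), cedar large (250,173), purple (193,185), green (187,287) and turquoise (250,294). I choose the smaller cedar one at (223,237). The arm's tray is at (439,187) and its tab at (475,213). I'll check in a close crop and measure.

Run:
```python
from h import *
im=ctrl.get_image('top')[:,:,::-1]
a=cv2.resize(im[135:275,150:290],None,fx=4,fy=4,interpolation=cv2.INTER_CUBIC)
b=cv2.resize(im[100:240,340:500],None,fx=4,fy=4,interpolation=cv2.INTER_CUBIC)[:, :]
cv2.imwrite('pics/cropA.png',np.hstack([cv2.resize(a,(400,400)),cv2.resize(b,(400,350)).copy() if 0 else cv2.copyMakeBorder(cv2.resize(b,(400,350)),0,50,0,0,0)]))
o=sorted(ctrl.outline_of('top','small_shaper'),key=lambda d:-d['conf'])
for d in o:
    m=d['mask'].astype(np.uint8); print(d['conf'],d['rect'],cv2.minAreaRect(cv2.findContours(m,0,1)[0][0]))
# tray ellipse: dark mask of swing arm
m=ctrl.outline_of('top','swing_arm')[0]['mask'].astype(np.uint8)
e=cv2.morphologyEx(m,cv2.MORPH_OPEN,cv2.getStructuringElement(2,(35,35)))
c=max(cv2.findContours(e,0,1)[0],key=cv2.contourArea); el=cv2.fitEllipse(c); print('tray',el)
for z in (.085,): 
  P=np.array([atz('top',u,v,z) for u,v in c[:,0,:]]); (x,y),r=cv2.minEnclosingCircle(P[:,:2].astype(np.float32)); print(x,y,r,atz('top',*el[0],z))
print('hub cap',atz('top',366,127,.092),'tabtop',atz('top',475,213,.12))
for p in [(213,217),(231,217),(213,233),(232,234),(222,225)]: print(p,atz('top',*p,.084).round(3))
for p in [(228,259),(219,250),(235,250)]: print(p,atz('top',*p,.03).round(3))
```

```text
0.69 [235.6, 269.6, 31.1, 48.4] ((249.95001220703125, 293.8499755859375), (43.32320022583008, 22.135942459106445), 71.56504821777344)
0.64 [212.0, 213.5, 24.9, 48.1] ((223.0, 237.0), (44.0, 24.0), 90.0)
0.64 [166.9, 270.4, 41.4, 40.0] ((188.0, 288.0000305175781), (46.66904067993164, 24.041629791259766), 45.0)
0.59 [167.3, 169.0, 51.2, 32.3] ((193.88291931152344, 182.514404296875), (24.97215461730957, 45.21274185180664), 61.189208984375)
tray ((438.2057800292969, 185.68695068359375), (63.62281799316406, 69.10594940185547), 118.01704406738281)
0.6056334376335144 -0.22317498922348022 0.09038329124450684 [ 0.60472459 -0.22316536  0.085     ]
hub cap [ 0.75939377 -0.03640522  0.092     ] tabtop [ 0.52773068 -0.30261142  0.12      ]
(213, 217) [0.516 0.355 0.084]
(231, 217) [0.516 0.309 0.084]
(213, 233) [0.474 0.353 0.084]
(232, 234) [0.473 0.305 0.084]
(222, 225) [0.495 0.331 0.084]
(228, 259) [0.413 0.322 0.03 ]
(219, 250) [0.436 0.347 0.03 ]
(235, 250) [0.437 0.305 0.03 ]
```

View pics/cropA.png

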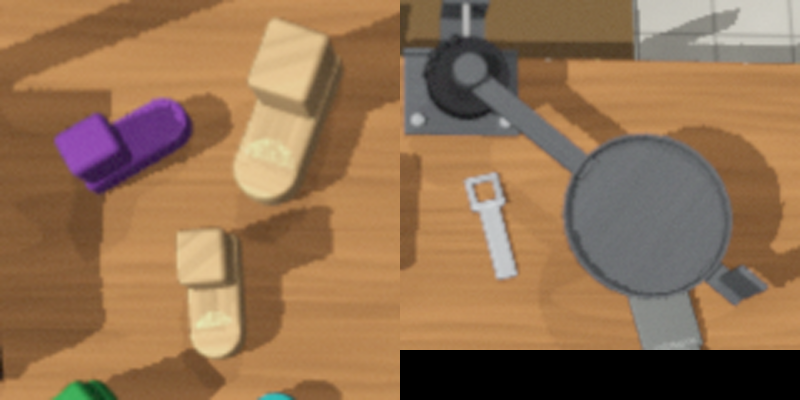

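The crop shows the small cedar shaper with its shaft top at about (221,225) px and its toe at (226,260). It is half the size of the large one at top right. Sizes agree: shaft about 46 × 42 mm, length about 112 mm. The toe actually points to about -x. The arm checks out too: pivot to tray is 242 mm, so q ≈ 0.88. Next I work out the moves.

```bash
cat >> h.py <<'E'
def togo(*pts):
    o=ctrl.get_obs(); M=R.from_rotvec(o['tool_rot']).as_matrix(); p=np.array(o['tool_pos'])
    print('t',round(o['t'],2),'tcp',p.round(4),'head',round(float(np.arctan2(M[1,0],M[0,0])),3),'F',np.round(o['contact_force'],1),'open',round(o['opening'],4),'q',np.round(o['q'],2))
    for P in pts: print(P,'->mm',((np.array(P)-p)@M*1000).round(1))
E
python3 - <<'E'
from h import *
togo((.55,-.2,.25),(.496,.333,.22))
E
```

```text
t 1.35 tcp [ 0.2242 -0.5834  0.2313] head 0.367 F [-0.2  1.4  0.7] open 0.085 q [-1.32  0.05  1.61  0.    1.48 -0.12]
(0.55, -0.2, 0.25) ->mm [ 441.7 -241.   -18.7]
(0.496, 0.333, 0.22) ->mm [ 582.4 -758.    11.3]
```

```bash
python3 -m creep '[[0,37,-20,-10,0],[0,74,-40,-19,0.05],[0,111,-60,-19,0.1],[0,148,-80,-19,0.15],[0,185,-100,-19,0.2],[0,221,-120,-19,0.25],[0,258,-140,-19,0.277],[0,295,-160,-19,0.277],[0,332,-180,-19,0.277],[0,369,-200,-19,0.277],[0,406,-220,-19,0.277],[0,442,-241,-19,0.277]]' 40; python3 -c "
from h import *
togo((.496,.333,.22))"
```

```text
t: 2.35
tool_pos: [0.548, -0.2024, 0.2506]
tool_rot: [3.138, 0.141, 0.001]
contact_force: [0.9, -1.8, -0.4]
opening: 0.0857
t 2.35 tcp [ 0.548  -0.2024  0.2506] head 0.09 F [ 0.9 -1.8 -0.4] open 0.0857 q [-0.48 -0.06  1.69 -0.    1.51  1.  ]
(0.496, 0.333, 0.22) ->mm [  -3.7 -537.9   30.3]
```

```bash
python3 -m creep '[[0,0,-41,0,0],[0,0,-82,0,0],[0,0,-123,0,0],[0,0,-164,0,0],[0,0,-205,0,0],[0,0,-246,0,0],[0,0,-287,0,0],[0,-1,-328,0,0],[0,-2,-369,10,0],[0,-3,-410,20,0],[0,-4,-451,30,0],[0,-4,-492,30,0]]'; python3 -m creep '[[0,0,-25,0,0],[0,0,-46,0,0],[0,0,-46,0,0],[0,0,-46,0,0]]'
python3 - <<'E'
from h import *
pic('wrist','w1.png'); togo((.496,.333,.22))
print(proj('wrist',[(.496,.333,.084),(.41,.325,.02)]))
E
```

```text
t: 3.35
tool_pos: [0.4971, 0.286, 0.2181]
tool_rot: [3.137, 0.141, -0.005]
contact_force: [0.7, 0.6, -0.1]
opening: 0.0852
t: 3.68
tool_pos: [0.4944, 0.3311, 0.2202]
tool_rot: [3.138, 0.144, -0.0]
contact_force: [-1.3, -0.4, 0.2]
opening: 0.0856
t 3.73 tcp [0.4946 0.3302 0.2202] head 0.09 F [-0.3 -0.8  0.8] open 0.0853 q [ 0.46 -0.01  1.7  -0.    1.46  1.94]
(0.496, 0.333, 0.22) ->mm [ 1.6 -2.6  0.2]
[[322.27445707 187.85793773]
 [322.91535697 251.84871419]]
```

View pics/w1.png

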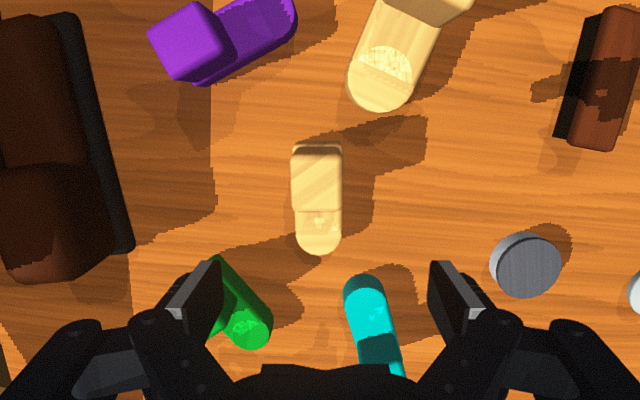

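The wrist view shows the small shaper alone between the jaws' lines, with shaft top corners at (291,147), (342,147), (342,211) and (294,211), and toe at (318,255).

Run:
```python
from h import *
P=np.array([atz('wrist',u,v,.084) for u,v in [(291,147),(342,147),(342,211),(294,211)]]); print(P.round(4),P.mean(0))
print(atz('wrist',318,255,.015))
m=P.mean(0); togo((m[0],m[1],.041))
```

```text
[[0.5271 0.3607 0.084 ]
 [0.5307 0.3204 0.084 ]
 [0.4776 0.3148 0.084 ]
 [0.474  0.3548 0.084 ]] [0.50237174 0.33766958 0.084     ]
[0.40352705 0.32978928 0.015     ]
t 3.73 tcp [0.4946 0.3302 0.2202] head 0.09 F [-0.3 -0.8  0.8] open 0.0853 q [ 0.46 -0.01  1.7  -0.    1.46  1.94]
(np.float64(0.5023717363270798), np.float64(0.33766958344939985), 0.041) ->mm [  8.4  -6.8 179.2]
```

```bash
python3 -m creep '[[0,3,-7,20,0],[0,3,-7,50,0],[0,3,-7,80,0],[0,3,-7,110,0],[0,3,-7,135,0],[0,3,-7,155,0],[0,3,-7,170,0],[0,3,-7,178,0],[0,3,-7,178,0],[60,3,-7,178,0],[90,3,-7,178,0],[120,3,-7,178,0]]' 40; python3 -m creep '[[160,0,0,0,0],[200,0,0,0,0],[255,0,0,0,0],[255,0,0,0,0],[255,0,0,0,0],[255,0,0,-1,0],[255,0,0,-6,0],[255,0,0,-14,0],[255,0,0,-25,0],[255,0,0,-25,0]]'
python3 - <<'E'
from h import *
pic('wrist','w2.png'); togo()
E
```

```text
t: 4.73
tool_pos: [0.4983, 0.3379, 0.0442]
tool_rot: [-3.137, -0.14, -0.004]
contact_force: [0.4, -0.1, -0.5]
opening: 0.0516
t: 5.57
tool_pos: [0.4983, 0.3383, 0.07]
tool_rot: [-3.137, -0.141, -0.005]
contact_force: [0.3, 0.2, -1.5]
opening: 0.0435
t 5.62 tcp [0.4981 0.3382 0.0693] head 0.09 F [ 1.1  0.9 -2.5] open 0.0439 q [0.47 0.15 1.79 0.   1.2  1.95]
```

View pics/w2.png

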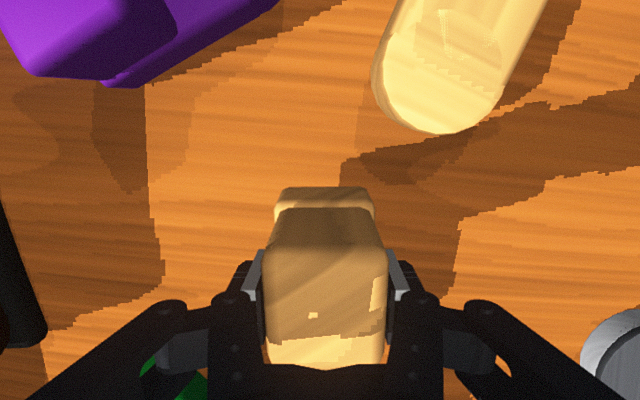

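The shaper is held at the shaft (opening 43.7 mm) and upright. Its top face spans rows 210–345 in the picture. Next I find the offset along the shaft and the route to the tray.

Run:
```python
from h import *
z=.084+.0255
for p in [(278,210),(374,210),(265,343),(382,336),]: print(atz('wrist',*p,z).round(4))
M=R.from_rotvec(ctrl.get_obs()['tool_rot']).as_matrix(); print(M[:,0].round(3))
# shaper origin 30.5 mm from shaft centre along toe dir (-tool x): TCP over tray = tray + .0305*toolx
T=np.array([.605,-.223,0])+.0305*np.array([.996,.09,0]); print(T)
togo((.498,.338,.25),(.56,0,.25),(T[0],T[1],.25),(T[0],T[1],.125))
```

```text
[0.5355 0.3568 0.1095]
[0.5382 0.3273 0.1095]
[0.4859 0.359  0.1095]
[0.4926 0.3183 0.1095]
[0.996 0.09  0.003]
[ 0.635378 -0.220255  0.      ]
t 5.62 tcp [0.4981 0.3382 0.0693] head 0.09 F [ 1.1  0.9 -2.5] open 0.0439 q [0.47 0.15 1.79 0.   1.2  1.95]
(0.498, 0.338, 0.25) ->mm [ 4.000e-01 -1.000e-01 -1.807e+02]
(0.56, 0, 0.25) ->mm [  31.8  342.1 -181.1]
(np.float64(0.635378), np.float64(-0.220255), 0.25) ->mm [  87.2  568.2 -181.2]
(np.float64(0.635378), np.float64(-0.220255), 0.125) ->mm [ 86.8 568.4 -56.2]
```

Run:
```python
from h import *
c=ctrl.calibration('wrist'); o=ctrl.get_obs(); p=np.array(o['tool_pos']); M=R.from_rotvec(o['tool_rot']).as_matrix()
print('cam in tool',(( -np.array(c['R']).T@np.array(c['t'])-p)@M).round(3), 'axis in tool',(np.array(c['R'])[2]@M).round(3))
for s in (0,.006):   # shaft centre offset along tool x
  for pit in (0,.15,-.15):  # toe droop +
    def tp(x,y,h): # x from shaft centre toward heel, h above sole
        zt=.0442-h; q=np.array([x,y,zt]); 
        a=np.array([0,0,-.0187]); Rp=R.from_rotvec([0,pit,0]).as_matrix(); return p+M@(a+Rp@(q-a)+[s,0,0])
    L=[tp(.025,-.022,.084),tp(.025,.022,.084),tp(-.025,-.022,.084),tp(-.025,.022,.084),tp(.0275,-.02,.034),tp(.0275,.02,.034),tp(-.04,-.02,.034),tp(-.04,.02,.034)]
    print(s,pit,proj('wrist',L,c).round(0).astype(int).tolist())
```

```text
cam in tool [ 0.072 -0.001 -0.143] axis in tool [-0.283  0.001  0.959]
0 0 [[259, 251], [396, 251], [267, 375], [387, 375], [283, 200], [370, 200], [287, 326], [365, 326]]
0 0.15 [[258, 266], [397, 266], [269, 374], [385, 373], [281, 194], [372, 195], [288, 312], [364, 312]]
0 -0.15 [[261, 238], [394, 238], [265, 375], [389, 375], [284, 208], [369, 208], [286, 341], [366, 341]]
0.006 0 [[258, 234], [397, 234], [266, 362], [388, 362], [282, 188], [371, 188], [287, 317], [366, 317]]
0.006 0.15 [[256, 248], [398, 248], [268, 361], [385, 361], [281, 181], [373, 181], [288, 302], [365, 302]]
0.006 -0.15 [[260, 221], [395, 221], [264, 361], [390, 361], [283, 195], [370, 195], [286, 331], [367, 331]]
```

```bash
python3 -m creep '[[255,0,0,-30,0],[255,0,0,-65,0],[255,0,0,-100,0],[255,0,0,-135,0],[255,2,15,-165,0],[255,5,45,-181,0],[255,9,80,-181,0],[255,14,115,-181,0],[255,20,150,-181,0],[255,25,185,-181,0],[255,30,220,-181,0],[255,36,255,-181,0]]'; python3 -m creep '[[255,5,37,0,0],[255,11,74,0,0],[255,16,111,0,0],[255,22,148,0,0],[255,27,185,0,0],[255,32,222,0,0],[255,37,255,0,0],[255,41,280,0,0],[255,44,300,0,0],[255,46,311,0,0],[255,46,313,0,0],[255,46,313,0,0]]'
python3 - <<'E'
from h import *
im=ctrl.get_image('side')[:,:,::-1]; cv2.imwrite('pics/s2.png',cv2.resize(im[100:350,250:550],None,fx=2.4,fy=2.4,interpolation=2))
togo((.632,-.221,.125))
print(ctrl.boxes_of('top','tray_floor')[:1])
E
```

```text
t: 6.62
tool_pos: [0.5555, 0.0852, 0.2481]
tool_rot: [-3.138, -0.141, 0.0]
contact_force: [-0.0, 1.1, -2.2]
opening: 0.0434
t: 7.62
tool_pos: [0.6294, -0.2207, 0.2478]
tool_rot: [-3.137, -0.14, 0.001]
contact_force: [0.6, 0.1, -2.2]
opening: 0.0437
t 7.67 tcp [ 0.6295 -0.2199  0.248 ] head 0.09 F [-0.7  1.1 -1.7] open 0.0435 q [-0.45  0.14  1.49  0.    1.51  1.03]
(0.632, -0.221, 0.125) ->mm [  2.5   1.5 123. ]
[{'rect': [351.3, 115.5, 133.2, 107.7], 'conf': 0.9}]
```

View pics/s2.png

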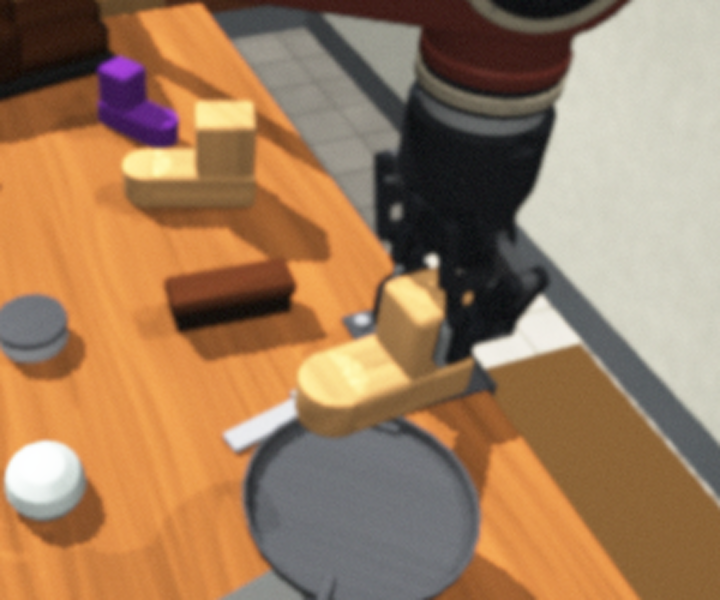

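Run:
```python
from h import *
o=ctrl.get_obs(); p=np.array(o['tool_pos']); M=R.from_rotvec(o['tool_rot']).as_matrix()
s=.004
for pit in (0,.1,.2,.3):
    def tp(x,y,h):
        q=np.array([x,y,.0442-h]); a=np.array([0,0,-.0187]); Rp=R.from_rotvec([0,pit,0]).as_matrix(); return p+M@(a+Rp@(q-a)+[s,0,0])
    L=[tp(.027,.024,0),tp(-.064,.024,0),tp(-.025,.022,.034),tp(-.025,.022,.084),tp(-.088,0,.034)]
    print(pit,((proj('side',L)-[250,100])*2.4).round(0).astype(int).tolist())
```

```text
0 [[474, 392], [354, 435], [414, 379], [428, 322], [307, 385]]
0.1 [[482, 386], [362, 438], [417, 380], [424, 326], [311, 392]]
0.2 [[491, 380], [371, 440], [421, 381], [421, 331], [315, 399]]
0.3 [[499, 373], [380, 440], [425, 381], [418, 335], [321, 404]]
```

The side view shows the shaper in the gripper above the tray, toe drooping about 0.1 rad, with the tray at crop (360,505). I'll lower it slowly so the toe lands first and the sole levels in the grip.

```bash
python3 -m creep '[[255,4,2,15,0],[255,4,2,40,0],[255,4,2,65,0],[255,4,2,85,0],[255,4,2,100,0],[255,4,2,108,0],[255,4,2,112,0],[255,4,2,115,0],[255,4,2,117,0],[255,4,2,119,0],[255,4,2,119,0]]'; python3 -m creep '[[255,0,0,1,0],[255,0,0,2,0],[255,0,0,3,0],[255,0,0,4,0],[255,0,0,5,0],[255,0,0,6,0],[255,0,0,6,0]]' 25; python3 -m creep '[[255,0,0,1,0],[255,0,0,2,0],[255,0,0,3,0],[255,0,0,3,0]]' 20
```

```text
t: 8.63
tool_pos: [0.6343, -0.2227, 0.1302]
tool_rot: [3.138, 0.141, 0.002]
contact_force: [0.4, -0.2, -1.6]
opening: 0.0436
t: 9.22
tool_pos: [0.6336, -0.2224, 0.1229]
tool_rot: [-3.138, -0.141, 0.001]
contact_force: [-0.1, -0.0, -2.0]
opening: 0.0441
t: 9.55
tool_pos: [0.6337, -0.2223, 0.1199]
tool_rot: [-3.138, -0.141, 0.001]
contact_force: [-1.1, -0.6, -2.0]
opening: 0.0435
```

```bash
python3 -m creep '[[255,0,0,1,0],[255,0,0,2,0],[255,0,0,2,0]]'; python3 -m creep '[[255,0,0,1,0],[255,0,0,2,0],[255,0,0,2,0]]'
python3 - <<'E'
from h import *
for l in range(3):
    im=ctrl.get_image('side')[:,:,::-1]; print(ctrl.get_obs()['contact_force'].round(1))
cv2.imwrite('pics/s3.png',cv2.resize(im[150:350,300:500],None,fx=3,fy=3,interpolation=2))
E
```

```text
t: 9.8
tool_pos: [0.6343, -0.2226, 0.1191]
tool_rot: [3.138, 0.141, 0.002]
contact_force: [-0.9, -0.4, 0.7]
opening: 0.0438
t: 10.05
tool_pos: [0.6351, -0.2231, 0.119]
tool_rot: [3.136, 0.141, 0.005]
contact_force: [-2.4, 0.8, 7.1]
opening: 0.0437
[-0.8  0.5  7.4]
[-2.   0.2  6. ]
[-2.   0.4  7.9]
```

View pics/s3.png

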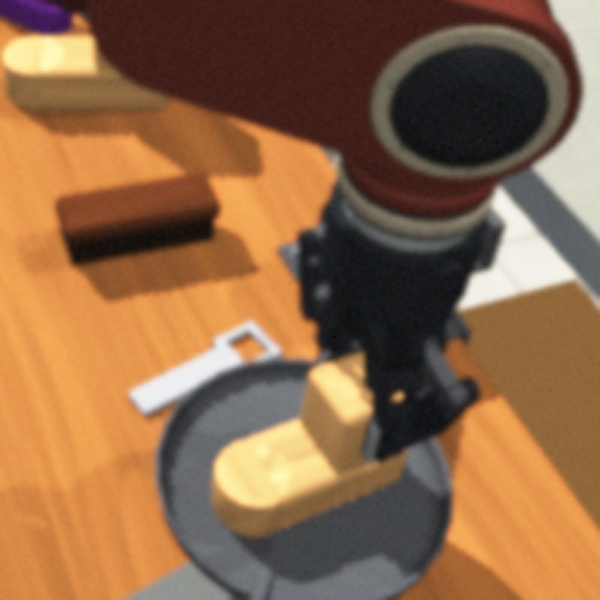

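Contact came at a TCP height of 0.119, which is what a flat sole predicts. The shaper sits inside the rim (toe (220,490), heel (400,465) in the crop). I back off slightly, then open and rise.

```bash
python3 -m creep '[[255,0,0,-1,0],[255,0,0,-2,0],[200,0,0,-2,0],[170,0,0,-2,0],[120,0,0,-2,0],[90,0,0,-2,0],[60,0,0,-2,0],[30,0,0,-2,0],[0,0,0,-2,0],[0,0,0,-2,0],[0,0,0,-2,0],[0,0,0,-2,0]]' ; python3 -m creep '[[0,0,0,-5,0],[0,0,0,-20,0],[0,0,0,-45,0],[0,0,0,-75,0],[0,0,0,-105,0],[0,0,0,-130,0],[0,0,0,-140,0],[0,0,0,-140,0]]'
python3 - <<'E'
from h import *
im=ctrl.get_image('wrist')[:,:,::-1]; cv2.imwrite('pics/w3.png',im)
togo()
m=ctrl.outline_of('side','swing_arm')
print([(b['conf'],b['rect']) for b in ctrl.boxes_of('wrist','push_tab')][:2])
E
```

```text
t: 11.2
tool_pos: [0.6338, -0.2224, 0.1183]
tool_rot: [-3.138, -0.141, 0.0]
contact_force: [0.7, -0.3, -0.2]
opening: 0.0855
t: 11.87
tool_pos: [0.6355, -0.2232, 0.264]
tool_rot: [3.134, 0.141, 0.012]
contact_force: [-0.1, -0.8, 0.3]
opening: 0.0852
t 11.92 tcp [ 0.6345 -0.2227  0.2606] head 0.09 F [ 0.3  0.3 -0.3] open 0.0853 q [-0.45  0.15  1.47  0.    1.53  1.03]
[(0.81, [82.5, 0.0, 345.5, 324.0])]
```

View pics/w3.png

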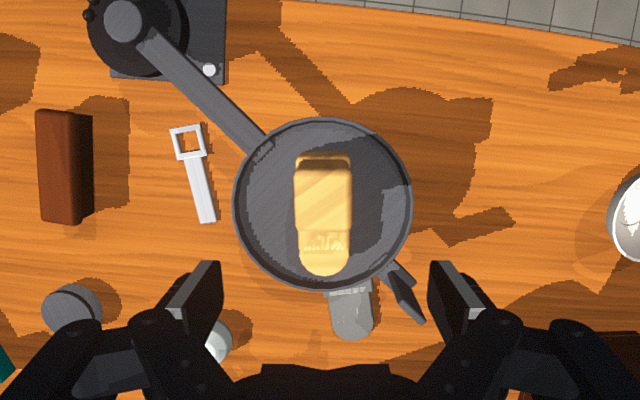

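The shaper stands upright inside the tray rim at (323,215). Tray centre is (322,203), hub cap (124,20) and tab (405,297).

Run:
```python
from h import *
pv=atz('wrist',124,20,.092); tr=atz('wrist',322,203,.085)
print(pv,tr,np.linalg.norm((pv-tr)[:2]),np.arctan2(*(pv-tr)[[1,0]]))
pv=(pv+[.759,-.036,.092])/2; 
for nm,pvv in(('avg',pv),('top',np.array([.759,-.036,.0]))):
  for q in (.85,.88,.92):
    d=np.array([-np.cos(q),-np.sin(q)]); n=np.array([np.sin(q)*-1*-1,-np.cos(q)])  # n: +q direction
    pts=[np.r_[pvv[:2]+d*r+n*w,z] for r,w,z in [(.338,0,.135),(.372,0,.135),(.372,0,.075),(.24,0,.085)]]
    print(nm,q,proj('wrist',pts).round(0).tolist(),pts[0].round(3),pts[1].round(3))
```

```text
[ 0.75495691 -0.04377547  0.092     ] [ 0.61060836 -0.22059215  0.085     ] 0.22825564580167718 0.8861506086458082
avg 0.85 [[397.0, 310.0], [421.0, 334.0], [407.0, 298.0], [320.0, 215.0]] [ 0.534 -0.294  0.135] [ 0.511 -0.319  0.135]
avg 0.88 [[406.0, 303.0], [431.0, 326.0], [415.0, 291.0], [326.0, 210.0]] [ 0.542 -0.3    0.135] [ 0.52  -0.327  0.135]
avg 0.92 [[418.0, 293.0], [443.0, 316.0], [425.0, 282.0], [333.0, 203.0]] [ 0.552 -0.309  0.135] [ 0.532 -0.336  0.135]
top 0.85 [[393.0, 308.0], [417.0, 331.0], [403.0, 296.0], [317.0, 213.0]] [ 0.536 -0.29   0.135] [ 0.513 -0.315  0.135]
top 0.88 [[402.0, 301.0], [427.0, 324.0], [412.0, 289.0], [322.0, 208.0]] [ 0.544 -0.297  0.135] [ 0.522 -0.323  0.135]
top 0.92 [[414.0, 291.0], [440.0, 313.0], [422.0, 280.0], [329.0, 201.0]] [ 0.554 -0.305  0.135] [ 0.534 -0.332  0.135]
```

```bash
cat >> h.py <<'E'
PV=np.array([.759,-.036])
def P(q,off,z=.09,r=.357):
    return tuple((PV+r*np.array([-np.cos(q),-np.sin(q)])+(.019+off)*np.array([np.sin(q),-np.cos(q)])).round(4))+(z,)
E
python3 -c "
from h import *
togo(P(.88,.03,.25),P(.88,.03))"
```

```text
t 12.02 tcp [ 0.6331 -0.2221  0.2563] head 0.09 F [-0.4 -0.6 -0.3] open 0.0852 q [-0.45  0.15  1.47 -0.    1.53  1.03]
(np.float64(0.5693), np.float64(-0.3424), 0.25) ->mm [-74.3 114.1   6.4]
(np.float64(0.5693), np.float64(-0.3424), 0.09) ->mm [-73.9 114.4 166.4]
```

```bash
python3 -m creep '[[255,-10,16,0,-0.11],[255,-21,33,0,-0.22],[255,-32,49,0,-0.33],[255,-42,65,0,-0.44],[255,-53,82,0,-0.55],[255,-63,98,0,-0.66],[255,-74,114,6,-0.75],[255,-74,114,6,-0.79],[255,-74,114,6,-0.79]]'; python3 -c "
from h import *
togo(P(.88,.03),P(.88,0.01))
c=ctrl.calibration('side'); pic('side','s4.png',(250,150,300,225),2.4)
print(P(.88,.03))"
```

```text
t: 12.77
tool_pos: [0.5686, -0.3427, 0.2484]
tool_rot: [-2.838, -1.334, 0.004]
contact_force: [-0.8, -0.1, 0.7]
opening: 0.0003
t 12.77 tcp [ 0.5686 -0.3427  0.2484] head 0.879 F [-0.8 -0.1  0.7] open 0.0003 q [-0.65  0.14  1.49  0.    1.52  0.04]
(np.float64(0.5693), np.float64(-0.3424), 0.09) ->mm [  0.7   1.3 158.4]
(np.float64(0.5539), np.float64(-0.3296), 0.09) ->mm [  0.7 -18.7 158.5]
(np.float64(0.5693), np.float64(-0.3424), 0.09)
```

```bash
python3 -m creep '[[255,0,0,20,0],[255,0,0,50,0],[255,0,0,85,0],[255,0,0,115,0],[255,0,0,140,0],[255,0,0,155,0],[255,0,0,158,0],[255,0,0,158,0]]'; python3 -c "
from h import *
pic('side','s5.png',(250,150,300,225),2.4)
togo(*[P(q,0) for q in (.88,.8,.7,.6,.5)])"
```

```text
t: 13.48
tool_pos: [0.5699, -0.3417, 0.0928]
tool_rot: [-2.84, -1.337, 0.002]
contact_force: [0.1, 0.2, -0.1]
opening: -0.0003
t 13.53 tcp [ 0.5709 -0.3426  0.0949] head 0.88 F [0.7 0.4 0.3] open 0.0003 q [-0.65  0.26  1.62  0.    1.26  0.04]
(np.float64(0.5462), np.float64(-0.3233), 0.09) ->mm [ -0.9 -31.3   4.9]
(np.float64(0.5239), np.float64(-0.3053), 0.09) ->mm [ -1.2 -59.9   4.9]
(np.float64(0.4982), np.float64(-0.2805), 0.09) ->mm [  1.5 -95.5   4.9]
(np.float64(0.4751), np.float64(-0.2533), 0.09) ->mm [   7.8 -130.7    4.8]
(np.float64(0.4548), np.float64(-0.2238), 0.09) ->mm [  17.6 -165.1    4.8]
```

View pics/s5.png

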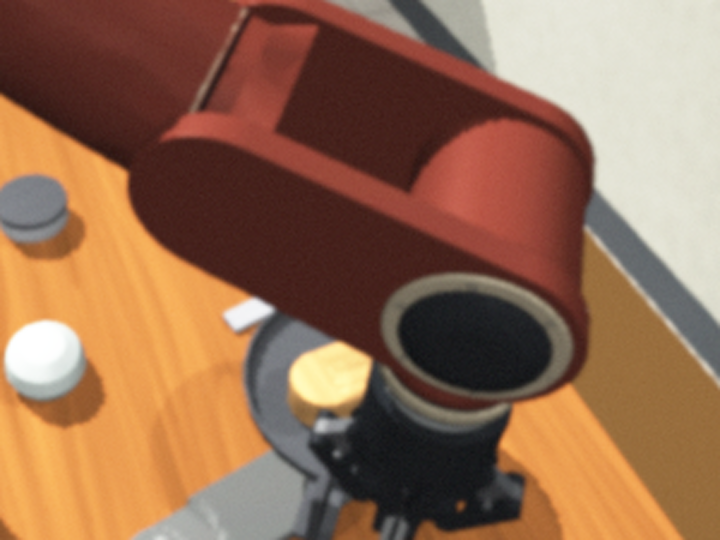

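The fingers (crop (395,525)) stand beyond the tab (320,510) on its outer side, with no contact. I begin the sweep.

```bash
python3 -m creep '[[255,-1,-10,3,0],[255,-1,-20,3,0],[255,-1,-26,3,0],[255,-1,-31,3,0],[255,-1,-38,3,0.02],[255,-1,-46,3,0.04],[255,-1,-55,3,0.07],[255,-1,-64,3,0.09],[255,-1,-73,3,0.12],[255,0,-82,3,0.14],[255,1,-91,3,0.17],[255,2,-100,3,0.19]]'; python3 -c "
from h import *
togo(*[P(q,0) for q in (.7,.6,.5,.4,.36,.3)])"
```

```text
t: 14.53
tool_pos: [0.4967, -0.2787, 0.0941]
tool_rot: [2.951, 1.056, 0.008]
contact_force: [5.5, -3.5, 2.4]
opening: -0.0001
t 14.53 tcp [ 0.4967 -0.2787  0.0941] head 0.687 F [ 5.5 -3.5  2.4] open -0.0001 q [-0.64  0.04  1.86  0.    1.23  0.24]
(np.float64(0.4982), np.float64(-0.2805), 0.09) ->mm [0.  2.3 4.1]
(np.float64(0.4751), np.float64(-0.2533), 0.09) ->mm [ -0.6 -33.4   3.8]
(np.float64(0.4548), np.float64(-0.2238), 0.09) ->mm [  2.4 -69.1   3.5]
(np.float64(0.4376), np.float64(-0.1925), 0.09) ->mm [   9.  -104.2    3.3]
(np.float64(0.4316), np.float64(-0.1795), 0.09) ->mm [  12.6 -118.     3.2]
(np.float64(0.4236), np.float64(-0.1597), 0.09) ->mm [  18.9 -138.4    3. ]
```

```bash
python3 -m creep '[[255,0,-7,2,0.02],[255,0,-14,2,0.04],[255,0,-21,2,0.06],[255,0,-28,2,0.08],[255,0,-35,2,0.1],[255,0,-42,2,0.12],[255,1,-48,2,0.14],[255,1,-53,2,0.15],[255,2,-58,2,0.17],[255,2,-63,2,0.18],[255,2,-68,2,0.2],[255,3,-73,2,0.21]]'; python3 -c "
from h import *
b=[ctrl.get_image('top'),ctrl.boxes_of('top','swing_arm')]; cv2.imwrite('pics/t2.png',b[0][:,:,::-1]); print(b[1][0]['rect'])
togo(*[P(q,0) for q in (.5,.4,.36,.3,.2)])"
```

```text
t: 15.53
tool_pos: [0.4535, -0.2201, 0.0937]
tool_rot: [3.048, 0.741, 0.012]
contact_force: [3.4, 0.2, 10.9]
opening: -0.0002
[352.0, 115.2, 93.3, 132.6]
t 15.63 tcp [ 0.4527 -0.2193  0.0932] head 0.479 F [0.8 0.2 1.4] open 0.0004 q [-0.6  -0.12  2.02  0.    1.23  0.49]
(np.float64(0.4548), np.float64(-0.2238), 0.09) ->mm [-0.2  4.9  3.2]
(np.float64(0.4376), np.float64(-0.1925), 0.09) ->mm [ -1.1 -30.8   3.1]
(np.float64(0.4316), np.float64(-0.1795), 0.09) ->mm [ -0.4 -45.1   3. ]
(np.float64(0.4236), np.float64(-0.1597), 0.09) ->mm [  1.6 -66.3   2.9]
(np.float64(0.4129), np.float64(-0.1255), 0.09) ->mm [   7.9 -101.6    2.8]
```

View pics/t2.png

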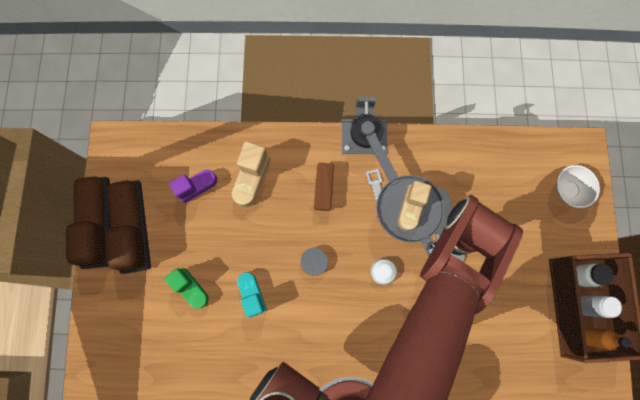

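The top view has the tray at (409,208) with the shaper upright on it, and the rest unmoved. I estimate q from a mask and continue.

```bash
cat >> h.py <<'E'
def armq(n='top'):
    ctrl.get_image(n); m=ctrl.outline_of(n,'swing_arm')[0]['mask'].astype(np.uint8)
    # match a rendered disc (rim top, 89 mm) over q
    best=[]
    a=np.linspace(0,2*np.pi,60); c=ctrl.calibration(n)
    for q in np.arange(-.5,1.1,.01):
        o=PV+.24*np.array([-np.cos(q),-np.sin(q)])
        k=np.zeros_like(m); 
        cv2.fillPoly(k,[proj(n,np.c_[o[0]+.089*np.cos(a),o[1]+.089*np.sin(a),a*0+.085],c).round().astype(np.int32)],1)
        best.append(((m&k).sum()/k.sum(),q))
    b=max(best)[0]; g=[q for s,q in best if s>b-.01]; print('arm q ~',round(np.mean(g),3),'score',round(b,3))
E
python3 -c "
from h import *
armq(); togo()"; python3 -m creep '[[255,-1,-6,3,0.02],[255,-1,-12,3,0.04],[255,-1,-19,3,0.06],[255,-1,-26,3,0.08],[255,-1,-33,3,0.1],[255,-1,-40,3,0.12],[255,0,-46,3,0.13],[255,0,-52,3,0.15],[255,1,-57,3,0.16],[255,1,-62,3,0.18],[255,2,-67,3,0.19],[255,2,-67,3,0.19]]'; python3 -c "
from h import *
armq(); togo(*[P(q,0) for q in (.3,.25,.2,.15,.1,.05,0)])"
```

```text
arm q ~ 0.48 score 0.706
t 15.73 tcp [ 0.4513 -0.219   0.0912] head 0.479 F [2.  1.7 9.3] open 0.0001 q [-0.6  -0.12  2.02  0.    1.23  0.49]
t: 16.73
tool_pos: [0.4242, -0.1606, 0.0911]
tool_rot: [3.103, 0.451, 0.01]
contact_force: [-0.5, -1.8, 16.6]
opening: -0.0001
arm q ~ 0.285 score 0.675
t 16.83 tcp [ 0.4242 -0.1607  0.0911] head 0.289 F [-0.4 -2.1 17.3] open 0.0001 q [-0.53 -0.25  2.14 -0.    1.25  0.76]
(np.float64(0.4236), np.float64(-0.1597), 0.09) ->mm [-0.3 -1.1  1.1]
(np.float64(0.4178), np.float64(-0.1427), 0.09) ->mm [ -1.1 -19.1   0.9]
(np.float64(0.4129), np.float64(-0.1255), 0.09) ->mm [ -0.9 -36.9   0.8]
(np.float64(0.4088), np.float64(-0.1081), 0.09) ->mm [  0.2 -54.8   0.7]
(np.float64(0.4057), np.float64(-0.0905), 0.09) ->mm [  2.2 -72.5   0.6]
(np.float64(0.4034), np.float64(-0.0728), 0.09) ->mm [  5.1 -90.2   0.5]
(np.float64(0.402), np.float64(-0.055), 0.09) ->mm [   8.8 -107.6    0.4]
```

An upward force of 17 N is building as I command z lower, so the fingertips are resting on something. I raise 12 mm and check before going on.

```bash
python3 -m creep '[[255,0,0,-4,0],[255,0,0,-8,0],[255,0,0,-12,0],[255,0,0,-12,0]]'; python3 -c "
from h import *
for i in range(3): pic('wrist','w5.png'); togo()
togo(*[P(q,0) for q in (.3,.25,.2,.15,.1,.05,0)])"
```

```text
t: 17.17
tool_pos: [0.4209, -0.1585, 0.0983]
tool_rot: [-3.108, -0.453, 0.001]
contact_force: [-0.0, 0.3, -0.3]
opening: 0.0003
t 17.22 tcp [ 0.4208 -0.1584  0.0979] head 0.29 F [ 0.1 -0.6  0.4] open 0.0001 q [-0.53 -0.26  2.13  0.    1.27  0.76]
t 17.27 tcp [ 0.4206 -0.1583  0.0976] head 0.29 F [-0.3 -0.7 -0.7] open 0.0001 q [-0.53 -0.26  2.13  0.    1.27  0.76]
t 17.32 tcp [ 0.4206 -0.1583  0.0975] head 0.29 F [0.1 0.2 0. ] open 0.0001 q [-0.53 -0.26  2.13  0.    1.27  0.76]
t 17.32 tcp [ 0.4206 -0.1583  0.0975] head 0.29 F [0.1 0.2 0. ] open 0.0001 q [-0.53 -0.26  2.13  0.    1.27  0.76]
(np.float64(0.4236), np.float64(-0.1597), 0.09) ->mm [2.5 2.2 7.5]
(np.float64(0.4178), np.float64(-0.1427), 0.09) ->mm [  1.8 -15.8   7.5]
(np.float64(0.4129), np.float64(-0.1255), 0.09) ->mm [  2.  -33.7   7.5]
(np.float64(0.4088), np.float64(-0.1081), 0.09) ->mm [  3.  -51.5   7.5]
(np.float64(0.4057), np.float64(-0.0905), 0.09) ->mm [  5.1 -69.3   7.6]
(np.float64(0.4034), np.float64(-0.0728), 0.09) ->mm [  8.  -86.9   7.6]
(np.float64(0.402), np.float64(-0.055), 0.09) ->mm [  11.7 -104.3    7.6]
```

View pics/w5.png

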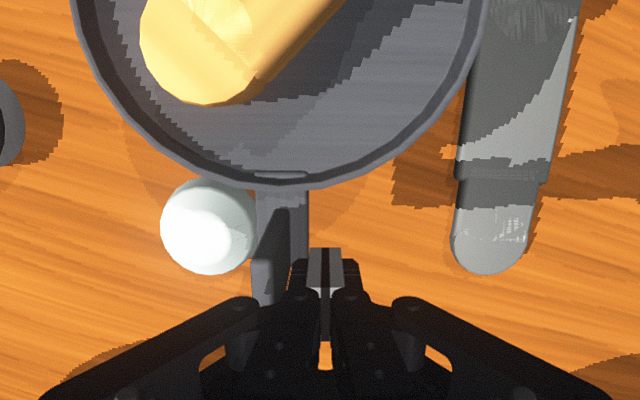

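The wrist view shows the tab and bar at columns 255–310, just on the +y side of the closed fingers (310–340). The force is zero after raising, so the finger linkage was resting on the tab top. I stay 5 mm higher and continue slowly.

```bash
python3 -m creep '[[255,1,0,-5,0],[255,2,-6,-5,0.02],[255,2,-11,-5,0.04],[255,2,-16,-5,0.05],[255,2,-21,-5,0.07],[255,2,-26,-5,0.08],[255,2,-30,-5,0.09],[255,2,-34,-5,0.1],[255,2,-38,-5,0.12],[255,2,-42,-5,0.13],[255,2,-42,-5,0.13]]'; python3 -c "
from h import *
armq(); togo(*[P(q,0) for q in (.2,.15,.1,.05,0)]); pic('wrist','w6.png')
im=cv2.imread('pics/w6.png'); print(ctrl.boxes_of('wrist','push_tab')[:1])"
```

```text
t: 18.23
tool_pos: [0.4107, -0.117, 0.103]
tool_rot: [-3.13, -0.251, 0.001]
contact_force: [-0.2, -0.6, 0.6]
opening: -0.0001
arm q ~ 0.18 score 0.647
t 18.33 tcp [ 0.4109 -0.1175  0.103 ] head 0.16 F [0.1 0.  0.3] open -0.0001 q [-0.45 -0.33  2.18  0.    1.3   0.96]
(np.float64(0.4129), np.float64(-0.1255), 0.09) ->mm [ 0.7  8.2 13. ]
(np.float64(0.4088), np.float64(-0.1081), 0.09) ->mm [-0.5 -9.6 13. ]
(np.float64(0.4057), np.float64(-0.0905), 0.09) ->mm [ -0.8 -27.5  13.1]
(np.float64(0.4034), np.float64(-0.0728), 0.09) ->mm [ -0.2 -45.3  13.1]
(np.float64(0.402), np.float64(-0.055), 0.09) ->mm [  1.2 -63.1  13.1]
[{'rect': [73.0, 0.9, 412.5, 305.2], 'conf': 0.74}]
```

```bash
python3 -m creep '[[255,0,-3,0,0.01],[255,0,-6,0,0.02],[255,0,-9,0,0.03],[255,0,-12,0,0.03],[255,0,-15,0,0.04],[255,0,-18,0,0.05],[255,0,-21,0,0.06],[255,-1,-24,0,0.07],[255,-1,-27,0,0.07],[255,-1,-30,0,0.08],[255,-1,-30,0,0.08],[255,-1,-30,0,0.08]]'; python3 -c "
from h import *
armq(); togo(*[P(q,0) for q in (.1,.05,0)])"
```

```text
t: 19.43
tool_pos: [0.4054, -0.0882, 0.1033]
tool_rot: [-3.139, -0.126, 0.0]
contact_force: [-1.2, -0.4, 0.6]
opening: -0.0002
arm q ~ 0.095 score 0.582
t 19.53 tcp [ 0.4055 -0.0884  0.1033] head 0.08 F [ 0.3 -0.6  0.7] open 0.0003 q [-0.39 -0.37  2.21  0.    1.31  1.1 ]
(np.float64(0.4057), np.float64(-0.0905), 0.09) ->mm [ 0.1  2.1 13.3]
(np.float64(0.4034), np.float64(-0.0728), 0.09) ->mm [ -0.8 -15.8  13.3]
(np.float64(0.402), np.float64(-0.055), 0.09) ->mm [ -0.8 -33.6  13.3]
```

```bash
python3 -m creep '[[255,0,-3,0,0.01],[255,0,-6,0,0.02],[255,0,-9,0,0.02],[255,0,-12,0,0.03],[255,0,-15,0,0.04],[255,0,-18,0,0.05],[255,0,-21,0,0.05],[255,0,-21,0,0.05],[255,0,-10,0,0.05],[255,0,10,0,0.05],[255,0,35,0,0.05],[255,0,60,0,0.05]]'; python3 -m creep '[[255,0,35,0,0],[255,0,70,0,0],[255,0,105,-20,0],[255,0,140,-40,0],[255,0,175,-60,0],[255,0,210,-60,0],[255,0,210,-60,0]]'; python3 -c "
from h import *
armq(); togo(); pic('top','t3.png',(150,90,360,240),2.2)
e=ctrl.outline_of('top','swing_arm')[0]['rect']; print(e)
for q in (-.03,0,.03,.06): 
  d=np.array([-np.cos(q),-np.sin(q)]); print(q,((proj('top',[np.r_[PV+d*r,z] for r,z in((.24,.085),(.329,.085),(.372,.135))])-[150,90])*2.2).round(0).tolist())"
```

```text
t: 20.53
tool_pos: [0.4102, -0.1498, 0.1034]
tool_rot: [3.141, 0.048, 0.001]
contact_force: [-0.2, 0.1, -0.0]
opening: -0.0002
t: 21.12
tool_pos: [0.4164, -0.3654, 0.1656]
tool_rot: [3.135, 0.039, 0.004]
contact_force: [-0.6, 0.5, -0.9]
opening: -0.0001
arm q ~ 0.035 score 0.698
t 21.22 tcp [ 0.4158 -0.3599  0.1631] head 0.027 F [-0.7 -0.  -0.3] open -0.0001 q [-0.85 -0.07  1.85  0.    1.36  0.69]
[337.6, 116.3, 67.2, 153.2]
-0.03 [[470.0, 280.0], [468.0, 357.0], [472.0, 393.0]]
0 [[476.0, 280.0], [477.0, 357.0], [483.0, 393.0]]
0.03 [[482.0, 280.0], [486.0, 357.0], [493.0, 393.0]]
0.06 [[489.0, 280.0], [494.0, 357.0], [503.0, 393.0]]
```

View pics/t3.png

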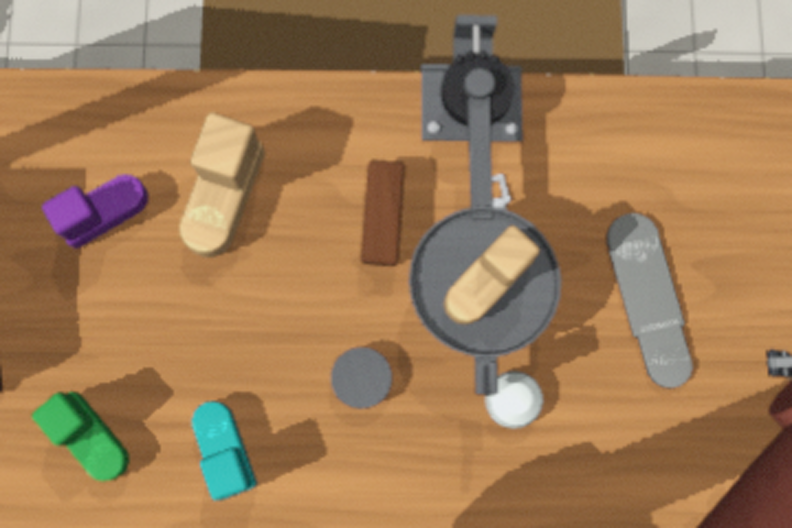

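The top view shows the arm nearly square: hub cap (479,83), tray centre (485,281), tab (486,385). The shaper is upright at (492,275) and nothing else has moved. I check the residual angle numerically.

Run:
```python
from h import *
im=ctrl.get_image('top'); m=ctrl.outline_of('top','swing_arm')[0]['mask'].astype(np.uint8)
g=lambda u,v:(u/2.2+150,v/2.2+90)
for z in (0,.006): print('bolts',atz('top',*g(433,127),z).round(4),atz('top',*g(511,127),z).round(4))
print('cap',atz('top',*g(479,83),.092).round(4))
# radial edge search for tray rim outer
gray=cv2.GaussianBlur(im,(0,0),.8).astype(float); sat=gray[:,:,0]-gray[:,:,2]  # wood is warm
k=((sat<25)&(gray.mean(2)<130)).astype(np.uint8)
k2=cv2.morphologyEx(k,cv2.MORPH_CLOSE,np.ones((21,21))); k2=cv2.morphologyEx(k2,cv2.MORPH_OPEN,cv2.getStructuringElement(2,(41,41)))
for nm,mm in(('col',k2),('net',cv2.morphologyEx(m,cv2.MORPH_OPEN,cv2.getStructuringElement(2,(35,35))))):
    for c in cv2.findContours(mm[:, :],0,1)[0]:
        x,y,w,h=cv2.boundingRect(c)
        if 320<x+w/2<420 and 180<y+h/2<260:
            el=cv2.fitEllipse(c); print(nm,el,atz('top',*el[0],.083).round(4))
# thin parts: row profile of arm bar and tab
for v in (150,160,170,175,255,258,261,264,267):
    row=k[v,340:400]; i=np.flatnonzero(row)+340
    z=.075 if v<200 else (.07 if v<258 else .13)
    if len(i): a,b=atz('top',i.min(),v,z),atz('top',i.max(),v,z); print(v,len(i),i.min(),i.max(),((a+b)/2).round(4))
```

```text
bolts [0.7323 0.0075 0.    ] [ 0.7338 -0.093   0.    ]
bolts [0.7303 0.008  0.006 ] [ 0.7317 -0.092   0.006 ]
cap [ 0.7574 -0.0409  0.092 ]
col ((370.0960388183594, 218.15419006347656), (66.13565826416016, 68.57286071777344), 144.27157592773438) [ 0.5177 -0.0455  0.083 ]
150 38 342 386 [ 0.7016 -0.0325  0.075 ]
160 9 364 372 [ 0.6742 -0.0428  0.075 ]
170 9 364 372 [ 0.6469 -0.0425  0.075 ]
175 9 364 372 [ 0.6334 -0.0423  0.075 ]
255 8 367 374 [ 0.4249 -0.0473  0.07  ]
258 9 367 375 [ 0.413  -0.0407  0.13  ]
261 13 367 390 [ 0.406  -0.0587  0.13  ]
264 9 367 375 [ 0.3987 -0.0406  0.13  ]
267 8 367 374 [ 0.3915 -0.0393  0.13  ]
```

Run:
```python
from h import *
im=ctrl.get_image('side'); gray=cv2.GaussianBlur(im,(0,0),.8).astype(float); sat=gray[:,:,0]-gray[:,:,2]
k=((sat<25)&(gray.mean(2)<130)).astype(np.uint8)
c=ctrl.calibration('side')
x0,y0=proj('side',[[.52,-.043,.08]],c)[0]; print('expect',x0,y0)
m=ctrl.outline_of('side','swing_arm')[0]['mask'].astype(np.uint8)
def score(mask,q,py,n):
    cc=ctrl.calibration(n); a=np.linspace(0,2*np.pi,120); d=np.array([-np.cos(q),-np.sin(q)]); o=np.array([.758,py])+.24*d
    f=lambda r:proj(n,np.c_[o[0]+r*np.cos(a),o[1]+r*np.sin(a),a*0+.085],cc)
    i,u=f(.086),f(.093); b=lambda p:cv2.remap(mask.astype(np.float32),p[:,:1].astype(np.float32),p[:,1:].astype(np.float32),1).ravel()
    return b(i).mean()-b(u).mean()
for n,mm in(('side',k),('side',m)):
    r=[(score(mm,q,-.0415,n),round(q,3)) for q in np.arange(-.15,.2,.005)]; print(n,sorted(r)[-4:])
imt=ctrl.get_image('top'); g2=cv2.GaussianBlur(imt,(0,0),.8).astype(float); kt=((g2[:,:,0]-g2[:,:,2]<25)&(g2.mean(2)<130)).astype(np.uint8)
r=[(score(kt,q,-.0415,'top'),round(q,3)) for q in np.arange(-.15,.2,.005)]; print('top',sorted(r)[-4:])
# tab: finger-side face
togo()
```

```text
expect 324.42550240636456 248.7751882954641
side [(np.float32(0.0033772788), np.float64(0.065)), (np.float32(0.005078125), np.float64(0.06)), (np.float32(0.0068684896), np.float64(0.055)), (np.float32(0.0070556644), np.float64(0.05))]
side [(np.float32(0.0), np.float64(0.18)), (np.float32(0.0), np.float64(0.185)), (np.float32(0.0), np.float64(0.19)), (np.float32(0.0), np.float64(0.195))]
top [(np.float32(0.56625974), np.float64(0.025)), (np.float32(0.61503094), np.float64(0.01)), (np.float32(0.6176677), np.float64(0.02)), (np.float32(0.64383954), np.float64(0.015))]
t 21.57 tcp [ 0.4165 -0.3572  0.1631] head 0.031 F [-0.2  0.2  0.7] open -0.0001 q [-0.84 -0.08  1.86  0.    1.36  0.7 ]
```

Two checks put the arm at q ≈ 0.00–0.015, within measurement error. To be sure it is seated, I nudge the tab gently to the computed home position and see whether the arm moves.

```bash
python3 -c "
from h import *
togo((.404,-.11,.163),(.404,-.11,.105),(.404,-.061,.105))"
```

```text
t 21.57 tcp [ 0.4165 -0.3572  0.1631] head 0.031 F [-0.2  0.2  0.7] open -0.0001 q [-0.84 -0.08  1.86  0.    1.36  0.7 ]
(0.404, -0.11, 0.163) ->mm [-4.800e+00 -2.475e+02  2.000e-01]
(0.404, -0.11, 0.105) ->mm [  -4.8 -247.5   58.2]
(0.404, -0.061, 0.105) ->mm [  -3.3 -296.4   58.2]
```

```bash
python3 -m creep '[[255,-1,-38,20,0],[255,-2,-76,40,0],[255,-3,-114,58,0],[255,-4,-150,58,0],[255,-5,-185,58,0],[255,-5,-215,58,0],[255,-5,-235,58,0],[255,-5,-248,58,0],[255,-5,-258,58,0],[255,-5,-266,58,0],[255,-4,-272,58,0],[255,-4,-272,58,0]]'; python3 -m creep '[[255,0,-4,0,0],[255,0,-8,0,0],[255,0,-12,0,0],[255,0,-15,0,0],[255,0,-18,0,0]]';  python3 -m creep '[[255,0,-2,0,0],[255,0,-4,0,0],[255,0,-6,0,0],[255,0,-6,0,0]]'; python3 -c "
from h import *
togo(); ctrl.get_image('top'); togo()"
```

```text
t: 22.57
tool_pos: [0.4045, -0.0858, 0.1054]
tool_rot: [-3.141, -0.048, -0.0]
contact_force: [0.4, -0.3, -0.1]
opening: 0.0001
t: 22.98
tool_pos: [0.4038, -0.0683, 0.1053]
tool_rot: [-3.141, -0.046, 0.0]
contact_force: [-0.5, -0.1, -0.1]
opening: 0.0003
t: 23.32
tool_pos: [0.4036, -0.0622, 0.1053]
tool_rot: [-3.141, -0.047, -0.0]
contact_force: [0.2, 0.7, -0.2]
opening: -0.0001
t 23.32 tcp [ 0.4036 -0.0622  0.1053] head 0.03 F [ 0.2  0.7 -0.2] open -0.0001 q [-0.34 -0.4   2.22  0.    1.32  1.21]
t 23.37 tcp [ 0.4036 -0.0623  0.1053] head 0.03 F [0.2 0.4 0.5] open 0.0002 q [-0.34 -0.4   2.22 -0.    1.32  1.2 ]
```

No reaction force up to y = -0.062, so the arm isn't leaning on the finger. I retreat well clear and remeasure, using the side camera too.

```bash
python3 -m creep '[[255,0,15,0,0],[255,0,50,0,0],[255,0,90,0,0],[255,0,130,-20,0],[255,0,170,-50,0],[255,-10,210,-90,0],[255,-30,250,-120,0],[255,-50,290,-130,0],[255,-70,330,-130,0],[255,-90,365,-130,0],[255,-110,400,-130,0],[255,-120,420,-130,0]]'
python3 - <<'E'
from h import *
togo()
def k(n):
    g=cv2.GaussianBlur(ctrl.get_image(n),(0,0),.8).astype(float); return ((g[:,:,0]-g[:,:,2]<25)&(g.mean(2)<130)).astype(np.uint8)
def score(mask,q,py,n,px):
    cc=ctrl.calibration(n); a=np.linspace(0,2*np.pi,120); o=np.array([px,py])+.24*np.array([-np.cos(q),-np.sin(q)])
    f=lambda r,z:proj(n,np.c_[o[0]+r*np.cos(a),o[1]+r*np.sin(a),a*0+z],cc)
    b=lambda p:cv2.remap(mask.astype(np.float32),p[:,:1].astype(np.float32),p[:,1:].astype(np.float32),1).ravel()
    return float(b(f(.086,.085)).mean()-b(f(.094,.08)).mean())
for n in('top','side'):
    m=k(n); r=[(round(score(m,q,-.0415,n,px),3),round(q,3),px) for q in np.arange(-.1,.15,.005) for px in (.754,.758,.762)]; print(n,sorted(r)[-4:])
    if n=='top':
      for v in (160,170,255,258,264,267):
        i=np.flatnonzero(m[v,340:380])+340; print(v,i.min(),i.max())
for l in ('small_shaper','large_shaper','paperweight','polish_tin','shoe_brush','clog_insert','bottle_opener'):
    print(l,[(round(b['conf'],2),[int(x) for x in b['rect']]) for b in ctrl.boxes_of('top',l)][:5])
E
```

```text
t: 24.37
tool_pos: [0.3035, -0.4706, 0.2355]
tool_rot: [3.14, 0.046, 0.001]
contact_force: [0.7, -0.6, 0.2]
opening: 0.0003
t 24.37 tcp [ 0.3035 -0.4706  0.2355] head 0.029 F [ 0.7 -0.6  0.2] open 0.0003 q [-1.13 -0.11  1.76  0.    1.48  0.41]
top [(0.615, np.float64(0.015), 0.762), (0.619, np.float64(0.005), 0.758), (0.645, np.float64(0.01), 0.762), (0.648, np.float64(0.01), 0.758)]
160 364 371
170 364 372
255 366 374
258 366 374
264 366 374
267 366 373
side [(0.5, np.float64(0.015), 0.758), (0.509, np.float64(0.02), 0.762), (0.539, np.float64(0.01), 0.762), (0.544, np.float64(0.015), 0.762)]
small_shaper [(0.93, [351, 191, 45, 47]), (0.81, [234, 269, 34, 46]), (0.78, [165, 269, 42, 40]), (0.73, [167, 168, 51, 36])]
large_shaper [(0.55, [232, 141, 38, 63])]
paperweight [(0.79, [372, 259, 21, 26])]
polish_tin [(0.58, [301, 245, 25, 28])]
shoe_brush [(0.92, [317, 159, 17, 54]), (0.24, [375, 169, 8, 13])]
clog_insert [(0.96, [426, 187, 37, 76])]
bottle_opener []
```

```bash
python3 -c "
from station import ctrl
print(ctrl.finish_job())"
```

```text
the job is handed in; nothing more can be done
None
```

I set the smaller cedar shaper upright on the tray with the arm still parked at about 0.88 rad. I then pushed the tab through the first stop to the middle one, backed the robot well clear and handed the job in at about 25 s.

**Arm angle:** the last measurements with the robot clear gave about 0.01 rad from the top camera and 0.015 rad from the side camera. Both are within the calibration error of the middle stop. I did not see an unmistakable jump into the stop, and the tab may have shifted by about half a pixel during a final gentle nudge. "Fully home" therefore rests on those angles.

**Shaper:** it was upright inside the tray rim in the last top picture I viewed, taken before that nudge. Afterwards the detector still found it on the tray.

**Other things:** in the last picture the other things looked unmoved. After the nudge the detector found them in the same places, except the bottle opener, which it missed. The opener was partly hidden under the arm.

**Disagreements and forces:**
- The task says the toe starts roughly towards +y, but it pointed towards -x.
- Part-way through the swing the gripper rested on something, probably the tab's top. The upward force reached about 17 N, under the 40 N limit, and I raised the tool to clear it.

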